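Snap the drying-peg plate onto its stand

TASK

Pick up the grey peg plate by its blue grip, lower it over the four standoffs of the black stand, and press it down near each corner until all four standoffs have clicked through and the plate sits fully home, flush on every shoulder; then let everything go. Press gently and evenly, one corner at a time and only as hard as a click needs (never over 30 N), because the plate cracks if the whole of it is forced down at once or pushed hard once home, and keep it roughly level throughout. Leave the jar and the brass sleeve where they stand.

Things in the scene. Friction and masses are not known exactly. Their poses are not given: they have to be found in the camera images.
- plate: Loose grey plastic peg plate 156 x 104 x 4 mm, 130 to 210 g, flat on the bench, the same after half a turn. Origin: centre of its underside; x along the 156 mm side, z up. Four 11 mm square through-holes at (+-62, +-38) mm; a blue grip bar at the centre, 26 (x) x 14 (y) mm, its top 48 mm above the underside; four pegs 6 mm thick, 28 mm tall on the x axis at +-36 and +-60 mm.
- grip (a point): Centre of the blue grip bar, 26 mm above the plate's underside (22 mm above its top face); axes as the plate's. Fingers close on its 14 mm thickness, along the plate's y.
- stand: Fixed stand; origin: centre of its underside on the bench, x along its 176 mm side, z up. Steel base 176 x 124 x 8 mm; above it on brass spacers an equal black deck, 8 mm thick, with four white standoffs at (+-62, +-38) mm. Each: a shoulder 16 mm across, 8 mm above the deck, then a post 9 mm across and 13.5 mm tall, then a taper to a 3 mm tip 21 mm above the shoulder.
- deck (a joint): How far the stand's deck has sunk under load (m): 0 unloaded, 1 mm at 30 N, which is the limit. The spacers are set differently each time: the shoulders, all level, stand anywhere from 28 to 44 mm above the bench. This height is not measured, so find it by feel or by eye. The shoulders stop the plate hard.
- pin0 (a joint): Green seat pin of the standoff at (62, 38) mm of the stand: 6 mm across, at (46, 38) mm, standing 3 mm above the shoulder; very light spring. Value: how far it is pushed in (m): 0 free, about 3 mm with the plate flush there, less than 1.6 mm while that standoff has not clicked.
- pin1 (a joint): The same for the standoff at (62, -38) mm. Each post has two orange sprung barbs, facing +y and -y: 15 mm over both at their widest, sloping in towards the tip. A plate laid over the posts comes to rest part way down the slopes, still short of the click.
- pin2 (a joint): The same for the standoff at (-62, 38) mm. A standoff clicks, and the force drops, when the plate's underside at its hole comes within about 1.5 mm of the shoulder. This takes roughly 8 to 12 N at one standoff (friction varies), 11 to 18 N on its yellow spot; all four at once take more than the 30 N allowed.
- pin3 (a joint): The same for the standoff at (-62, -38) mm.
- hole0 (a point): Centre of the plate's hole at (62, 38) mm, on the underside; axes as the plate's. Press for it on the yellow spot, 22 mm across, on the plate's top at (40, 36) mm.
- hole1 (a point): Centre of the plate's hole at (62, -38) mm, on the underside; axes as the plate's. Press for it on the yellow spot, 22 mm across, on the plate's top at (40, -36) mm.
- hole2 (a point): Centre of the plate's hole at (-62, 38) mm, on the underside; axes as the plate's. Press for it on the yellow spot, 22 mm across, on the plate's top at (-40, 36) mm.
- hole3 (a point): Centre of the plate's hole at (-62, -38) mm, on the underside; axes as the plate's. Press for it on the yellow spot, 22 mm across, on the plate's top at (-40, -36) mm.
- jar: Bystander: small amber jar with a black cap, 42 mm across, 60 mm tall; origin at the centre of its underside. Leave alone.
- sleeve: Bystander: brass sleeve standing on end, 24 mm across, 34 mm tall; origin at the centre of its underside. Leave alone.

How it is judged:
By the outcome, as a careful person would: the job done as asked, in the order asked, and still so for the second after the job is handed in, with the robot touching nothing.
It also fails if it takes over 72 s, if anything falls off the work surface, if the arm or the gripper's body presses on something with over 40 N, if the wrist force passes 120 N, or if a joint passes its speed limit or range.

ROBOT

A 7-joint arm with a two-finger parallel gripper is mounted at the origin on the work surface. World frame = base frame: x ahead of the robot, y to its left, z up, the work surface at z = 0. Lengths are in m, angles in degrees, forces in N, time in s.
With the tool pointing down it reaches from about 0.4 to 0.85 m from the base axis. Payload 10.4 kg.
Tool frame: the origin (TCP) lies at the very end of the fingers, on their centre line; the grasp point (between the pads) lies 19 mm behind it (grip_point_offset is the distance from the TCP to the grasp point, in m); z points along the fingers, y is the line along which they close (so a half turn about z gives the same grasp; the last joint's range is limited). The gripper opens to 85 mm and grips with 20 to 120 N. Pads are 22 mm wide; open, the fingers measure 114 mm over their backs; the gripper's body (76 mm by 85 mm) begins 54 mm behind the grasp point. The pads swing forward as they close: fully open they stand 13 mm farther back than shut.
Start: joints at [75.08, 19.034, -3.707, 83.658, 1.238, 77.344, -5.071], TCP at [0.147, -0.607, 0.231] pointing down, gripper open.
Joint ranges: [-148.97, 148.97], [-28.65, 121.19], [-84.17, 76.75], [9.2, 138.47], [-72.65, 252.65], [3.7, 117.97], [-149.18, 149.18]. Speed limits (degrees/s): [127.2, 127.2, 159.86, 159.86, 180, 180, 180].

INTERFACE

Orientations are given as a 3x3 rotation matrix whose columns are the frame's x, y, z axes.
In Python, from plant import read_state, snapshot, calibration, sign_off, look_for, regions_of, pinpoint, grip_point_offset gives the robot as it stands.
- The arm moves only by the shell command python3 -m jog 'ROWS' [FORCE]. ROWS is a JSON object of lists of equal length, an entry for each row: "fingers": the opening, from 0 (shut) to 1 (fully open); "dp": the shift along the tool's x, y, z in cm, a list of three; "spin": the turn about the tool's z in rad. A call has 1 to 8 rows; each row shifts and turns the commanded pose from where the row before left it, along the tool's axes as they then stand; what a row does not reach is not made up. A row lasts 1/8 s, in which the tool goes at most 62.5 mm and 10.7 degrees, less where a joint would pass 70% of its speed; a pose out of reach is approached as far as the arm can. A call is refused whole if a number of a shift passes 6.25 or a number of a turn 0.188, either way. A call with a gripper value outside its range is refused whole. The fingers move at their own pace and stop on an object; FORCE is the grip in N (left out, the last holds). Time passes only in rows, so rows that do not move let the fingers close. It gives the time, the measured TCP pose, the force and the opening at its end, in the units of the state.
- read_state(): the state, without advancing time (a new reading comes with each control period).
- snapshot(name): name is "scene" or "side" or "wrist"; returns the picture (384x512x3 uint8, red, green, blue); there is no depth.
- calibration(name): a dict with "fov_y" (degrees; the focal length in pixels is half the picture's height over the tangent of half this angle, whatever the lens; pixels are square), "cx", "cy" (the principal point, pixels), "rvec" (rotation vector, rad) and "tvec" (3), from world to camera coordinates, as OpenCV has them. Camera axes: x right, y down, z forward; pixel columns grow to the right and rows downward; lengths in m; the calibration is good to about 2 mm. A picture is of the moment at which its call begins: read the wrist's pose just before it. calibration takes no time and is no camera call; for the wrist camera it gives the pose at the moment of the call.
- sign_off(): hands the job in, once; it reports no verdict.
Trained networks look in the newest picture that a camera, given by its name, has taken for a name from the list of things; names that differ only in an ending like _2 or _b are one class to them, and where a whole thing is asked for, a point or a joint stands for the part that bears it (a point fixed in the world has none). Each returns a list of dicts, best first, with "score" (0 to 1); they miss things now and then, are a little off and sometimes report something else, mostly with a low value. They report only what shows in the picture. A call takes as long as a camera call.
- look_for(camera, query): "point" ([column, row] in pixels, amid what is visible of it).
- regions_of(camera, query): "pixels" (384x512 bool, what is visible of it) and "point" ([column, row] in pixels, amid what is visible of it).
- pinpoint(camera, query): "point" ([column, row] in pixels: a listed point, or the origin of a listed thing).
The state is a dict: "clock": time; "joint_positions": joint angles; "dq": joint speeds; "joint_efforts": joint torques, N m; "position": TCP position; "tcp_rot": TCP orientation; "wrist_force": force on the tool from outside, world axes, zero at the start; "wrist_torque": the same for the moment, N m; "finger_gap": finger opening in m.
Only numpy, scipy, OpenCV 4.12 (cv2) and the standard library are available. Lean on these libraries where they do the work, as an engineer would, in place of code of your own. Each camera call takes 0.05 s, during which the arm holds its last target. There are 200 camera calls.

## Working session

There is one attempt and no reset: what is moved stays moved. The work goes in short steps, Python scripts to look and compute and a shell command to move; the robot and the scene stay as the last step left them, time stands still between calls to the robot, and variables do not carry over. Pictures are saved under pics/ and viewed, on a budget of 10 in all, crops included, one or two more only if the job needs it, and the job is handed in when it is done.

```bash
mkdir -p pics; ls
cat > h.py <<'E'
import numpy as np, cv2
from plant import *
def cam(n):
    c=calibration(n); f=192/np.tan(np.radians(c["fov_y"])/2)
    R=cv2.Rodrigues(np.array(c["rvec"],float))[0]; return f,c["cx"],c["cy"],R,np.array(c["tvec"],float)
def ray(n,px,z):
    f,cx,cy,R,t=cam(n); d=R.T@np.array([(px[0]-cx)/f,(px[1]-cy)/f,1]); o=-R.T@t
    return o+d*(z-o[2])/d[2]
def proj(n,P):
    f,cx,cy,R,t=cam(n); p=R@np.array(P)+t; return np.array([f*p[0]/p[2]+cx,f*p[1]/p[2]+cy])
def save(n,name): 
    im=snapshot(n); cv2.imwrite(f"pics/{name}.png",im[:,:,::-1]); return im
E
python3 - <<'E'
from h import *
np.set_printoptions(precision=4,suppress=True)
s=read_state();print(s["clock"],s["position"],s["tcp_rot"],s["wrist_force"],s["finger_gap"],grip_point_offset)
ims=[save(n,n+"0") for n in("scene","side")]
for n in("scene","side"):
    c=calibration(n);print(n,c)
    for q in["plate","grip","stand","hole0","hole1","hole2","hole3","jar","sleeve"]:
        for r in pinpoint(n,q)[:2]:print(n,q,np.round(r["point"],1),round(r["score"],2),ray(n,r["point"],.026 if q=="grip" else 0)[:2])
E
python3 -c "
import cv2,numpy as np
a=cv2.imread('pics/scene0.png');b=cv2.imread('pics/side0.png')
cv2.imwrite('pics/both0.png',cv2.resize(np.vstack([a,b]),None,fx=.78,fy=.78))"
```

```text
pics
0.0 [ 0.1471 -0.6071  0.2305] [[ 0.9719  0.2356 -0.0004]
 [ 0.2356 -0.9719  0.0014]
 [-0.0001 -0.0014 -1.    ]] [ 0.7769 -0.4713 -0.6583] 0.08505421042791748 0.0187
scene {'fov_y': 49.682937812204365, 'cx': 251.34262486405248, 'cy': 191.54732241262928, 'rvec': array([ 1.8484,  1.3141, -0.6557]), 'tvec': array([-0.1951, -0.2592,  1.2189])}
scene plate [145.7 235.6] 0.76 [ 0.5518 -0.1919]
scene grip [142.6 220.8] 0.65 [ 0.5411 -0.1925]
scene stand [161.9 210.9] 0.64 [ 0.4894 -0.1522]
scene stand [331.7 196.1] 0.6 [0.5493 0.1856]
scene hole0 [166.9 210.9] 0.88 [ 0.4924 -0.1431]
scene hole0 [173.4 256.7] 0.87 [ 0.6205 -0.1555]
scene hole1 [166.9 210.9] 0.88 [ 0.4924 -0.1431]
scene hole1 [173.4 256.7] 0.87 [ 0.6205 -0.1555]
scene hole2 [166.9 210.9] 0.88 [ 0.4924 -0.1431]
scene hole2 [173.4 256.7] 0.87 [ 0.6205 -0.1555]
scene hole3 [166.9 210.9] 0.88 [ 0.4924 -0.1431]
scene hole3 [173.4 256.7] 0.87 [ 0.6205 -0.1555]
scene jar [227.4 177.4] 0.92 [0.4162 0.0025]
scene sleeve [284.4 269.1] 0.57 [0.707  0.0112]
side {'fov_y': 48.26389667077962, 'cx': 255.9199751691352, 'cy': 189.58942601207147, 'rvec': array([ 2.2323, -0.7732,  0.3152]), 'tvec': array([-0.4415,  0.2943,  0.7309])}
side plate [311.4 267.8] 0.88 [ 0.5537 -0.1901]
side grip [310.9 259.4] 0.96 [ 0.5523 -0.1871]
side stand [201.2 169.9] 0.73 [0.5415 0.2006]
side hole0 [345.8 268. ] 0.91 [ 0.6076 -0.2334]
side hole0 [296.2 297.2] 0.86 [ 0.4844 -0.2216]
side hole1 [345.8 268. ] 0.91 [ 0.6076 -0.2334]
side hole1 [296.2 297.2] 0.86 [ 0.4844 -0.2216]
side hole2 [345.8 268. ] 0.91 [ 0.6076 -0.2334]
side hole2 [296.2 297.2] 0.86 [ 0.4844 -0.2216]
side hole3 [345.8 268. ] 0.91 [ 0.6076 -0.2334]
side hole3 [296.2 297.2] 0.86 [ 0.4844 -0.2216]
side jar [196.4 241. ] 0.61 [0.4088 0.013 ]
side sleeve [297.3 179.1] 0.65 [0.7081 0.0241]
```

View pics/both0.png

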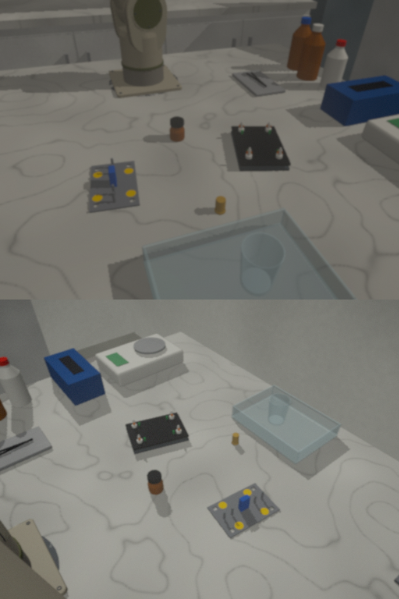

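The plate is at about (0.552, -0.190) with yaw near -5°, and the stand is at about (0.545, 0.195). I'll hover over the plate and measure it with the wrist camera.

```bash
python3 -m jog '{"fingers":[1,1,1,1,1,1,1,1],"dp":[[4.9,-3.1,-0.2],[4.9,-3.1,-0.2],[4.9,-3.1,-0.2],[4.9,-3.1,-0.2],[4.9,-3.1,-0.2],[4.9,-3.1,-0.2],[4.9,-3.1,-0.2],[4.9,-3.1,-0.2]],"spin":[0,0,0,0,0,0,0,0]}'
cat >> h.py <<'E'
def to(P,yaw):
    """remaining shift in tool axes (cm) and spin (rad) to bring TCP to P, tool x at yaw deg"""
    s=read_state();R=np.array(s["tcp_rot"]);d=R.T@(np.array(P)-s["position"])*100
    y=np.degrees(np.arctan2(R[1,0],R[0,0]));print("t",s["clock"],"pos",np.round(s["position"],4),"yaw",round(y,2),"tilt z",np.round(R[:,2],4),"| dp cm",np.round(d,2),"spin rad",round(-np.radians(yaw-y),4),"F",np.round(s["wrist_force"],2))
E
python3 -c "
from h import *
to([.551,-.188,.25],-5.5)"
```

```text
clock: 2.0
position: [0.4709, -0.2727, 0.2477]
tcp_rot: [[0.972, 0.235, 0.001], [0.235, -0.972, -0.001], [0.0, 0.001, -1.0]]
wrist_force: [0.5, -0.5, -1.2]
finger_gap: 0.0853
t 2.0 pos [ 0.4709 -0.2727  0.2477] yaw 13.6 tilt z [ 5.e-04 -6.e-04 -1.e+00] | dp cm [ 9.78 -6.35 -0.23] spin rad 0.3334 F [ 0.48 -0.45 -1.24]
```

```bash
python3 -m jog '{"fingers":[1,1,1,1,1],"dp":[[4.9,-3.2,-0.1],[4.9,-3.2,-0.1],[0,0,0],[0,0,0],[0,0,0]],"spin":[0,0,0.17,0.163,0]}'
python3 - <<'E'
from h import *
to([.551,-.188,.25],-5.5)
c=calibration("wrist");print(c)
im=save("wrist","w1")
for q,z in[("grip",.026),("plate",0),("hole0",0)]:
    for r in pinpoint("wrist",q)[:6]:print(q,np.round(r["point"],1),round(r["score"],2),ray("wrist",r["point"],z)[:2].round(4))
E
```

```text
clock: 2.62
position: [0.55, -0.1887, 0.2493]
tcp_rot: [[0.996, -0.094, 0.0], [-0.094, -0.996, -0.0], [0.0, 0.0, -1.0]]
wrist_force: [0.7, 0.6, 0.0]
finger_gap: 0.0851
t 2.625 pos [ 0.55   -0.1887  0.2493] yaw -5.39 tilt z [ 0.e+00 -2.e-04 -1.e+00] | dp cm [ 0.09 -0.08 -0.07] spin rad 0.0019 F [0.71 0.61 0.03]
{'fov_y': 68.32600876928298, 'cx': 256.91914408089104, 'cy': 195.03946734748004, 'rvec': array([-1.98157382,  2.1811107 ,  0.29528581]), 'tvec': array([-0.13358233,  0.50544911,  0.54604161])}
grip [256.  168.2] 0.69 [ 0.5525 -0.1863]
plate [261.6 162.8] 0.66 [ 0.5548 -0.1943]
hole0 [287.9 118. ] 0.75 [ 0.6115 -0.2348]
hole0 [232.7 118.7] 0.63 [ 0.6176 -0.1611]
hole0 [282.  206.9] 0.55 [ 0.4877 -0.218 ]
```

View pics/w1.png

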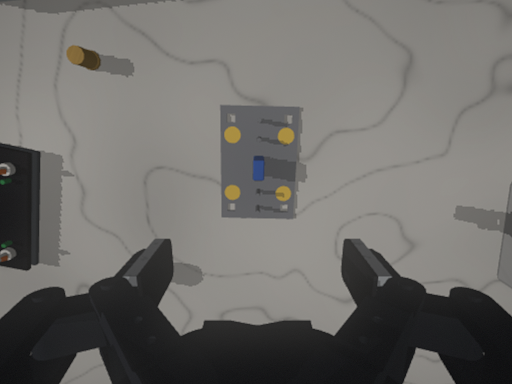

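The plate lies at the image centre, with yellow spots near (232,135), (286,136), (232,192) and (284,193). Next I'll fit its pose from the spot centroids.

```bash
cat >> h.py <<'E'
def blobs(im,lo,hi,amin=40):
    m=cv2.inRange(cv2.cvtColor(im,cv2.COLOR_RGB2HSV),np.array(lo),np.array(hi))
    n,l,st,c=cv2.connectedComponentsWithStats(m)
    return [(c[i],st[i,4]) for i in range(1,n) if st[i,4]>=amin]
def fit2(model,meas):
    """best yaw+shift: model->meas (both Nx2); returns centre, yaw deg, residual mm"""
    a=np.array(model);b=np.array(meas);am,bm=a.mean(0),b.mean(0)
    x,y=a-am,b-bm;th=np.arctan2((x[:,0]*y[:,1]-x[:,1]*y[:,0]).sum(),(x*y).sum())
    R=np.array([[np.cos(th),-np.sin(th)],[np.sin(th),np.cos(th)]])
    return bm-R@am,np.degrees(th),((b-bm-x@R.T)*1000).round(1)
def plate_fit(im,n="wrist",z=.004,c0=(.552,-.19),yaw0=-5.):
    mod=np.array([(.04,.036),(.04,-.036),(-.04,.036),(-.04,-.036)])
    pts=np.array([ray(n,p,z)[:2] for p,a in blobs(im,(18,120,100),(32,255,255))])
    t=np.radians(yaw0);R=np.array([[np.cos(t),-np.sin(t)],[np.sin(t),np.cos(t)]])
    e=mod@R.T+np.array(c0);d=np.linalg.norm(e[:,None]-pts[None],axis=2)
    j=d.argmin(1);ok=d.min(1)<.015;print("spots",ok.sum());return fit2(mod[ok],pts[j[ok]])
E
python3 - <<'E'
from h import *
im=cv2.imread("pics/w1.png")[:,:,::-1].copy()
print([(p.round(1),a) for p,a in blobs(im,(18,120,100),(32,255,255))])
print(plate_fit(im))
for n,f in(("side","side0"),("scene","scene0")):
    im=cv2.imread(f"pics/{f}.png")[:,:,::-1].copy()
    try: print(n,plate_fit(im,n))
    except Exception as e: print(e)
E
```

```text
[(array([75.1, 54.4]), np.int32(243)), (array([232. , 134.4]), np.int32(200)), (array([285.6, 135.6]), np.int32(205)), (array([232., 192.]), np.int32(175)), (array([282.9, 193.1]), np.int32(175))]
spots 4
(array([ 0.55343348, -0.1892777 ]), np.float64(-6.661001764395503), array([[ 0. ,  0. ],
       [ 0.1, -0.1],
       [-0. ,  0.2],
       [-0.1, -0.2]]))
spots 4
side (array([ 0.55321221, -0.19098747]), np.float64(-6.5267045105333255), array([[ 0.3,  0.5],
       [ 0.2, -0.3],
       [-0. , -0.2],
       [-0.5, -0. ]]))
spots 4
scene (array([ 0.5552718 , -0.19231611]), np.float64(-6.427879472095519), array([[-0.3, -0.1],
       [ 0.2, -0. ],
       [ 0.1,  0.1],
       [-0. ,  0.1]]))
```

```bash
python3 -m jog '{"fingers":[1,1,1,1,1,1,1,1],"dp":[[-0.6,-5.5,0],[-0.6,-5.5,0],[-0.6,-5.5,0],[-0.6,-5.5,0],[-0.6,-5.5,0],[-0.6,-5.5,0],[-0.6,-5.5,0],[0,0,0]],"spin":[0,0,0,0,0,0,0,0]}'
python3 - <<'E'
from h import *
to([.545,.195,.25],-6)
np.save("wcal.npy",np.array([calibration("wrist")],dtype=object),allow_pickle=True)
im=save("wrist","w2")
for q in("stand","pin0"):
    for r in pinpoint("wrist",q)[:5]:print(q,np.round(r["point"],1),round(r["score"],2),ray("wrist",r["point"],0)[:2].round(4))
print("or",[(p.round(1),a) for p,a in blobs(im,(5,150,100),(17,255,255),5)])
print("gr",[(p.round(1),a) for p,a in blobs(im,(45,100,50),(85,255,255),5)])
E
python3 -c "
import cv2,numpy as np
a=cv2.imread('pics/w2.png')
b=cv2.resize(cv2.imread('pics/side0.png')[100:210,140:270],(400,338),interpolation=2)
c=cv2.resize(cv2.imread('pics/scene0.png')[145:225,285:380],(400,338),interpolation=2)
cv2.imwrite('pics/s2.png',np.vstack([np.hstack([b,c]),cv2.resize(a[:260],(800,260*800//512))[:262]])[:600])
cv2.imwrite('pics/w2v.png',a)"
```

```text
clock: 3.82
position: [0.5432, 0.2039, 0.2495]
tcp_rot: [[0.996, -0.086, -0.0], [-0.086, -0.996, 0.002], [-0.001, -0.002, -1.0]]
wrist_force: [0.5, -1.0, 0.1]
finger_gap: 0.0856
t 3.825 pos [0.5432 0.2039 0.2495] yaw -4.92 tilt z [-4.0e-04  2.4e-03 -1.0e+00] | dp cm [ 0.26  0.87 -0.06] spin rad 0.0189 F [ 0.51 -1.01  0.06]
stand [265.7 171.3] 0.87 [0.5371 0.1885]Traceback (most recent call last):
  File "<stdin>", line 6, in <module>
ValueError: it knows: grip, hole, jar, plate, sleeve, stand
```

View pics/w2v.png

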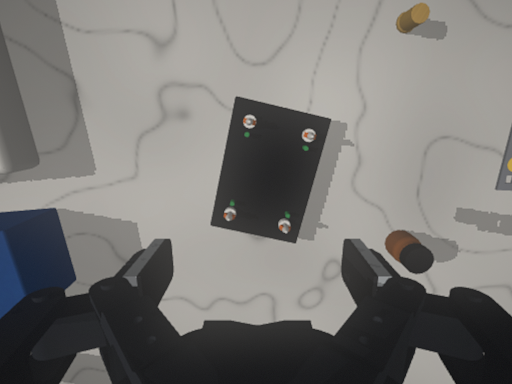

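View pics/s2.png

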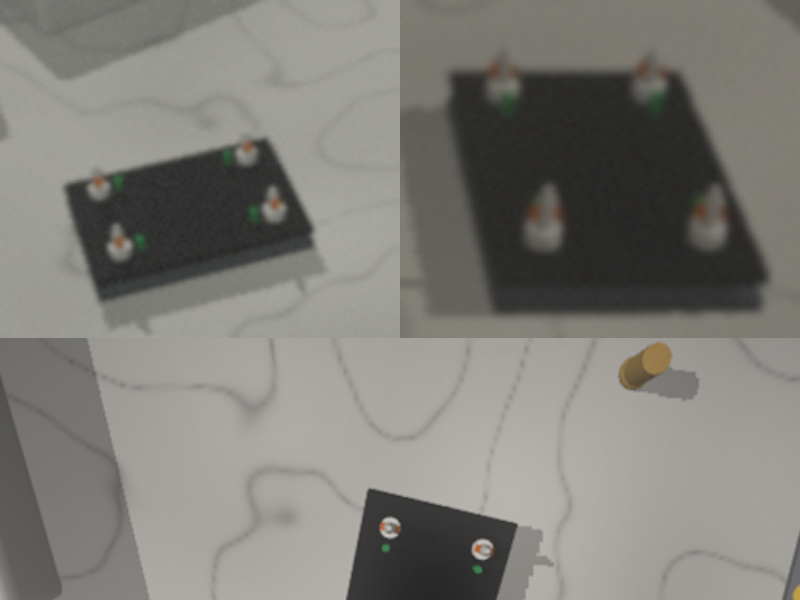

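The stand's deck is near (270,170) in the wrist view, with green pins at about (247,134), (305,148), (232,203) and (287,215). Next I'll fit x, y, yaw and shoulder height jointly over the three cameras.

```bash
cat > fit.py <<'E'
from h import *
from scipy.optimize import least_squares
PIN=np.array([(.046,.038),(.046,-.038),(-.046,.038),(-.046,-.038)]);COR=np.array([(.088,.062),(.088,-.062),(-.088,.062),(-.088,-.062)])
def W(mod,p,z): 
    t=np.radians(p[2]);R=np.array([[np.cos(t),-np.sin(t)],[np.sin(t),np.cos(t)]]);q=mod@R.T+p[:2]
    return np.c_[q,np.full(len(q),z)]
p0=[.545,.195,-12,.036]
obs=[]
for n,f in(("wrist","w2"),("scene","scene0"),("side","side0")):
    im=cv2.imread(f"pics/{f}.png")[:,:,::-1].copy()
    g=np.array([p for p,a in blobs(im,(45,70,30),(85,255,255),4)])
    e=np.array([proj(n,P) for P in W(PIN,p0,.034)])
    d=np.linalg.norm(e[:,None]-g[None],axis=2)
    for k in range(4):
        if d[k].min()<12: obs.append((n,"pin",k,g[d[k].argmin()]))
    m=(im.max(2)<62).astype(np.uint8)
    if n=="wrist":
        nn,l,st,c=cv2.connectedComponentsWithStats(m);i=l[170,270]
        ct=max(cv2.findContours((l==i).astype(np.uint8),0,1)[0],key=cv2.contourArea)
        h=cv2.convexHull(ct);q=cv2.boxPoints(cv2.minAreaRect(h));q=cv2.approxPolyDP(h,6,True)[:,0].astype(float) if len(cv2.approxPolyDP(h,6,True))==4 else q
        print("corners",q.round(1),st[i,4])
        e=np.array([proj(n,P) for P in W(COR,p0,.028)])
        for k in range(4): obs.append((n,"cor",k,q[np.linalg.norm(q-e[k],axis=1).argmin()]))
def res(p,raw=False):
    r=[]
    for n,t,k,uv in obs:
        z=p[3]-.008 if t=="cor" else p[3]+(.002 if n=="wrist" else -.002)
        r.append((proj(n,W((COR if t=="cor" else PIN)[k:k+1],p,z)[0])-uv))
    return np.array(r) if raw else np.ravel(r)
s=least_squares(res,p0,x_scale=[.01,.01,1,.01],loss="soft_l1")
print(s.x.round(4)); 
for o,r in zip(obs,res(s.x,True)):print(o[0],o[1],o[2],o[3].round(1),r.round(2))
for sel in("wrist","scene","side"):
    A=obs;obs=[o for o in A if o[0]==sel];print(sel,least_squares(res,p0,x_scale=[.01,.01,1,.01]).x.round(4));obs=A
E
python3 fit.py
```

```text
corners [[236.  97.]
 [330. 120.]
 [294. 242.]
 [211. 224.]] 10961
[  0.5361   0.188  -18.5475   0.0294]
wrist pin 2 [231.7 202.8] [-0.69  0.33]
wrist pin 3 [286.9 214.4] [-0.69  0.92]
wrist cor 0 [236.  97.] [-1.26 -1.19]
wrist cor 1 [330. 120.] [ 0.64 -0.69]
wrist cor 2 [211. 224.] [-2.23  1.25]
wrist cor 3 [294. 242.] [0.32 1.72]
scene pin 2 [345.4 169.3] [-0.23  0.19]
scene pin 3 [310.1 169.6] [-0.36 -0.29]
side pin 0 [213.4 150.9] [1.59 0.94]
side pin 1 [222.1 168.9] [1.29 1.64]
side pin 2 [178.2 159. ] [1.17 0.87]
side pin 3 [185.  178.2] [1.1  1.13]
wrist [  0.5349   0.187  -18.4886   0.0222]
scene [  0.5375   0.1892 -17.1087   0.0299]
side [  0.5378   0.1972 -17.7973   0.026 ]
```

```bash
sed -i 's/^p0=.*/p0=[.536,.188,-18,.03]/' fit.py; python3 fit.py; python3 -c "
from h import *
to([.5535,-.190,.25],-6.6)"
```

```text
corners [[236.  97.]
 [330. 120.]
 [294. 242.]
 [211. 224.]] 10961
[  0.5364   0.1877 -18.5805   0.0296]
wrist pin 0 [246.5 134. ] [-0.34  0.17]
wrist pin 1 [305.  147.6] [-0.1   0.57]
wrist pin 2 [231.7 202.8] [-0.58  0.09]
wrist pin 3 [286.9 214.4] [-0.54  0.73]
wrist cor 0 [236.  97.] [-1.08 -1.54]
wrist cor 1 [330. 120.] [ 0.88 -0.95]
wrist cor 2 [211. 224.] [-2.16  1.02]
wrist cor 3 [294. 242.] [0.45 1.55]
scene pin 2 [345.4 169.3] [-0.22  0.21]
scene pin 3 [310.1 169.6] [-0.36 -0.28]
side pin 0 [213.4 150.9] [1.76 0.87]
side pin 1 [222.1 168.9] [1.45 1.57]
side pin 2 [178.2 159. ] [1.34 0.79]
side pin 3 [185.  178.2] [1.25 1.05]
wrist [  0.5354   0.187  -18.4477   0.0231]
scene [  0.5375   0.1892 -17.1087   0.0299]
side [  0.5378   0.1972 -17.7973   0.026 ]
t 3.925 pos [0.5447 0.1985 0.2492] yaw -5.33 tilt z [-1.e-04 -3.e-04 -1.e+00] | dp cm [ 4.48 38.6  -0.07] spin rad 0.0221 F [-0.1  -0.17  0.34]
```

The wrist picture was taken before the arm had settled, so its pose was stale. I'll retake it now that the arm is still.

```bash
python3 - <<'E'
from h import *
a=read_state()["position"];save("wrist","w3");print(a,read_state()["position"])
E
sed -i 's/"w2"/"w3"/' fit.py; python3 fit.py
```

```text
[0.54473361 0.1985385  0.24918523] [0.54507221 0.19740482 0.24916434]
corners [[231.  99.]
 [325. 121.]
 [291. 243.]
 [208. 226.]] 10972
[  0.535    0.1917 -18.0131   0.028 ]
wrist pin 0 [241.6 136. ] [0.14 0.17]
wrist pin 1 [300.5 149.2] [-0.18  0.16]
wrist pin 2 [227.8 204.7] [ 0.05 -0.09]
wrist pin 3 [282.9 215.9] [0.06 0.22]
wrist cor 0 [231.  99.] [-0.91 -1.08]
wrist cor 1 [325. 121.] [ 0.87 -0.89]
wrist cor 2 [208. 226.] [-1.79  0.77]
wrist cor 3 [291. 243.] [0.62 1.21]
scene pin 2 [345.4 169.3] [0.69 0.12]
scene pin 3 [310.1 169.6] [ 0.74 -0.18]
side pin 0 [213.4 150.9] [0.28 0.75]
side pin 1 [222.1 168.9] [0.16 1.32]
side pin 2 [178.2 159. ] [0.   0.87]
side pin 3 [185.  178.2] [0.14 1.01]
wrist [  0.5341   0.1915 -17.9971   0.0231]
scene [  0.5375   0.1892 -17.1087   0.0299]
side [  0.5378   0.1972 -17.7973   0.026 ]
```

The stand is at (0.5345, 0.192) with yaw -18.0°, and the shoulder height is roughly 28-30 mm. Going back to the plate.

```bash
python3 -m jog '{"fingers":[1,1,1,1,1,1,1,1],"dp":[[0.65,5.5,0.5],[0.65,5.5,0.5],[0.65,5.5,0.5],[0.65,5.5,0.5],[0.65,5.5,0.5],[0.65,5.5,0.5],[0.65,5.5,0.5],[0,0,0.5]],"spin":[0.022,0,0,0,0,0,0,0]}'
python3 -m jog '{"fingers":[1,1,1],"dp":[[0,0,0],[0,0,0],[0,0,0]],"spin":[0,0,0]}'
python3 - <<'E'
from h import *
im=save("wrist","w4");print(plate_fit(im))
to([.5535,-.190,.011],-6.6)
E
```

```text
clock: 4.97
position: [0.5441, -0.1967, 0.2088]
tcp_rot: [[0.992, -0.127, -0.001], [-0.127, -0.992, -0.002], [-0.001, 0.002, -1.0]]
wrist_force: [-0.6, 0.8, 0.1]
finger_gap: 0.0855
clock: 5.35
position: [0.5464, -0.1884, 0.2098]
tcp_rot: [[0.993, -0.115, 0.001], [-0.115, -0.993, -0.0], [0.001, 0.0, -1.0]]
wrist_force: [-0.0, -0.4, 0.2]
finger_gap: 0.0849
spots 4
(array([ 0.55363548, -0.18922133]), np.float64(-6.7236834732418025), array([[ 0.1,  0. ],
       [ 0.1, -0.1],
       [-0.1,  0.1],
       [-0.1, -0. ]]))
t 5.4 pos [ 0.5464 -0.1885  0.2097] yaw -6.64 tilt z [ 6.e-04 -3.e-04 -1.e+00] | dp cm [ 0.71  0.06 19.87] spin rad -0.0007 F [ 0.02  0.23 -0.22]
```

```bash
python3 -m jog '{"fingers":[1,1,1,1,1,1,1,1],"dp":[[0.7,0.1,4],[0,0,4.5],[0,0,4],[0,0,3],[0,0,2.4],[0,0,1.5],[0,0,0.5],[0,0,0]],"spin":[0,0,0,0,0,0,0,0]}'
python3 -m jog '{"fingers":[0,0,0,0,0,0],"dp":[[0,0,0],[0,0,0],[0,0,0],[0,0,0],[0,0,0],[0,0,0]],"spin":[0,0,0,0,0,0]}' 40
python3 -c "
from h import *
to([.5535,-.1895,.011],-6.7)"
```

```text
clock: 6.4
position: [0.5533, -0.191, 0.0108]
tcp_rot: [[0.993, -0.117, 0.001], [-0.117, -0.993, -0.0], [0.001, 0.0, -1.0]]
wrist_force: [-0.4, -0.3, 0.5]
finger_gap: 0.0856
clock: 7.15
position: [0.5532, -0.191, 0.0106]
tcp_rot: [[0.993, -0.117, 0.0], [-0.117, -0.993, -0.0], [0.0, 0.0, -1.0]]
wrist_force: [-0.5, 0.7, 4.3]
finger_gap: 0.0133
t 7.15 pos [ 0.5532 -0.191   0.0106] yaw -6.72 tilt z [ 4.e-04 -2.e-04 -1.e+00] | dp cm [ 0.02 -0.16 -0.04] spin rad -0.0003 F [-0.5   0.74  4.27]
```

```bash
python3 -m jog '{"fingers":[0,0,0,0,0,0],"dp":[[0,0,-0.5],[0,0,-1.5],[0,0,-4],[0,0,-4],[0,0,-4],[0,0,0]],"spin":[0,0,0,0,0,0]}'
python3 -m jog '{"fingers":[0,0,0,0,0,0,0,0],"dp":[[-0.6,-3.4,0],[-1,-5.9,0],[-1,-5.9,0],[-1,-5.9,0],[-1,-5.9,0],[-1,-5.9,0],[-0.5,-3.4,0],[-0.2,-1.5,0]],"spin":[0,0,0,0,0,0,0,0]}'
python3 -m jog '{"fingers":[0,0,0,0,0],"dp":[[0,0,0],[0,0,0],[0,0,0],[0,0,0],[0,0,0]],"spin":[0.1,0.097,0,0,0]}'
python3 - <<'E'
from h import *
to([.5345,.1918,.15],-18)
im=save("wrist","w5");to([.5345,.1918,.15],-18)
save("side","side5");save("scene","scene5")
print([(p.round(1),a) for p,a in blobs(im,(18,120,100),(32,255,255))])
E
python3 -c "
import cv2,numpy as np
a=cv2.imread('pics/w5.png')
b=cv2.imread('pics/side5.png')[60:230,110:310]
c=cv2.imread('pics/scene5.png')[110:280,250:450]
cv2.imwrite('pics/v5.png',np.vstack([a[:300],cv2.resize(np.hstack([b,c]),(512,218))]))"
```

```text
clock: 7.9
position: [0.5549, -0.1914, 0.1547]
tcp_rot: [[0.993, -0.117, 0.006], [-0.117, -0.993, -0.002], [0.006, 0.002, -1.0]]
wrist_force: [0.8, 0.2, -2.1]
finger_gap: 0.0138
clock: 8.9
position: [0.5336, 0.1938, 0.1498]
tcp_rot: [[0.993, -0.114, -0.001], [-0.114, -0.993, 0.0], [-0.001, -0.0, -1.0]]
wrist_force: [0.2, -0.8, -2.5]
finger_gap: 0.0135
clock: 9.52
position: [0.5347, 0.1913, 0.1502]
tcp_rot: [[0.951, -0.308, -0.0], [-0.308, -0.951, -0.0], [-0.0, 0.0, -1.0]]
wrist_force: [-0.0, -0.3, -1.1]
finger_gap: 0.0133
t 9.525 pos [0.5347 0.1913 0.1502] yaw -17.96 tilt z [-1.e-04 -2.e-04 -1.e+00] | dp cm [-0.03 -0.04  0.02] spin rad 0.0007 F [-0.03 -0.33 -1.06]
t 9.575 pos [0.5346 0.1915 0.1502] yaw -17.97 tilt z [-1.e-04 -2.e-04 -1.e+00] | dp cm [-0.02 -0.02  0.02] spin rad 0.0006 F [-0.68  0.1  -2.78]
[(array([189.3, 167.7]), np.int32(1305)), (array([324.7, 167.7]), np.int32(1305))]
```

View pics/v5.png

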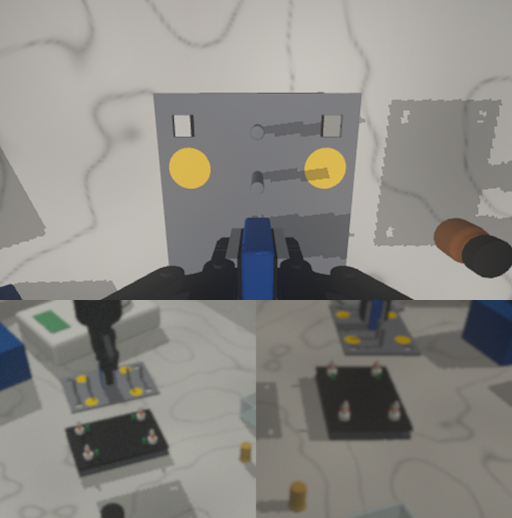

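The plate is held level and centred, with spots at (189,168) and (325,168). I'll check its pose over the stand in all three cameras.

```bash
cat > chk.py <<'E'
import sys
from h import *
tag=sys.argv[1]
s=read_state();R=np.array(s["tcp_rot"]);yaw=np.degrees(np.arctan2(R[1,0],R[0,0]));z=s["position"][2]-.0106+.004
for n,f in(("wrist","w"),("side","side"),("scene","scene")):
    im=cv2.imread(f"pics/{f}{tag}.png")[:,:,::-1].copy()
    try:
        r=plate_fit(im,n,z,s["position"][:2],yaw);print(n,r[0].round(4),round(r[1],2),r[2].tolist())
    except Exception as e:print(n,e)
print(s["position"],yaw)
E
python3 chk.py 5
```

```text
spots 2
wrist [0.5354 0.1928] -18.06 [[0.0, 0.1], [-0.0, -0.1]]
spots 2
side [0.5346 0.1904] -18.31 [[-0.2, 0.1], [0.2, -0.1]]
spots 3
scene [0.5372 0.1882] -17.87 [[-0.1, 0.2], [-0.0, -0.3], [0.2, 0.1]]
[0.53463294 0.19162401 0.15027809] -17.980575741029526
```

```bash
cat >> fit.py <<'E'
print("fixed h, pins only")
A=[o for o in obs if o[1]=="pin"]
import plant
for sel in("wrist","scene","side"):
  for h in(.028,.032,.036):
    B=[o for o in A if o[0]==sel]
    if sel=="wrist":continue
    obs=B;r=least_squares(lambda q:res([*q,h]),p0[:3],x_scale=[.01,.01,1]);print(sel,h,r.x.round(4),round(r.cost,2))
E
python3 fit.py | sed -n '/fixed/,$p'
```

```text
fixed h, pins only
scene 0.028 [  0.5348   0.1908 -17.243 ] 0.0
scene 0.032 [  0.5404   0.1875 -16.9582] 0.01
scene 0.036 [  0.5459   0.1842 -16.661 ] 0.05
side 0.028 [  0.5368   0.1951 -17.792 ] 0.07
side 0.032 [  0.5346   0.191  -17.7813] 0.13
side 0.036 [  0.5324   0.1868 -17.7704] 0.25
```

```bash
python3 -m jog '{"fingers":[0,0,0,0,0,0],"dp":[[0,0,2.5],[0,0,2.5],[0,0,1.7],[0,0,0.6],[0,0,0],[0,0,0]],"spin":[0,0,0,0,0,0]}'
python3 - <<'E'
from h import *
save("wrist","w6");save("side","side6");save("scene","scene6")
E
python3 chk.py 6
python3 -c "
import cv2,numpy as np
a=cv2.imread('pics/w6.png')[80:200,130:380]
b=cv2.imread('pics/side6.png')[110:205,150:260]
c=cv2.imread('pics/scene6.png')[130:225,280:390]
r=lambda i,w,h:cv2.resize(i,(w,h),interpolation=2)
cv2.imwrite('pics/v6.png',np.vstack([r(a,500,240),np.hstack([r(b,400,345),r(c,400,345)])[:, :800] if 0 else r(np.hstack([b,c]),500,216)]))
cv2.imwrite('pics/v6.png',np.vstack([np.hstack([r(b,400,345),r(c,400,345)]),r(a,800,384)[:250]]))"
```

```text
clock: 10.42
position: [0.5352, 0.192, 0.0782]
tcp_rot: [[0.951, -0.309, 0.001], [-0.309, -0.951, 0.0], [0.001, -0.001, -1.0]]
wrist_force: [-0.7, -0.1, -1.7]
finger_gap: 0.0141
spots 2
wrist [0.5358 0.193 ] -18.09 [[0.1, 0.2], [-0.1, -0.2]]
spots 2
side [0.5351 0.1916] -17.91 [[0.1, -0.0], [-0.1, 0.0]]
spots 3
scene [0.5368 0.1888] -17.79 [[-0.0, 0.1], [0.1, -0.2], [-0.1, 0.1]]
[0.53498285 0.19186774 0.07793235] -18.0053537529555
```

View pics/v6.png

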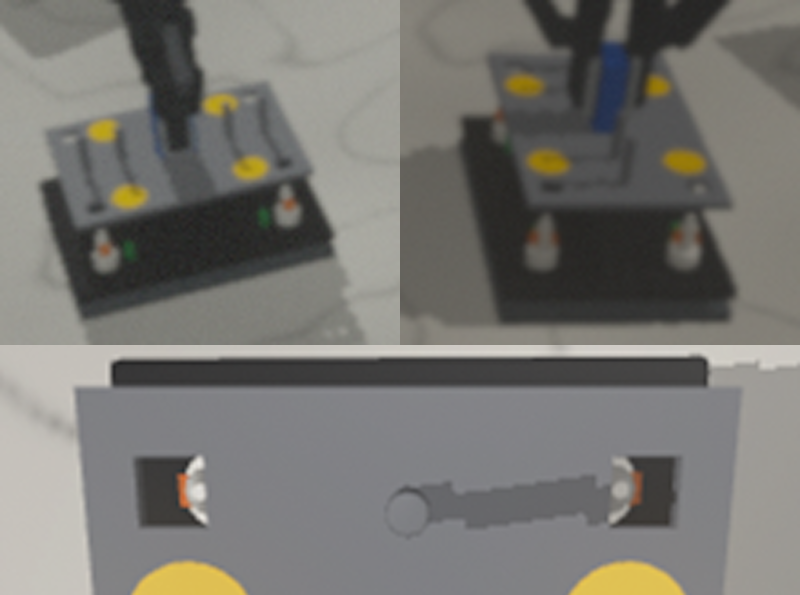

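Through the holes the post tips show at about (191,125) and (324,125) in the full wrist image, symmetric left to right. I'll compute the forward offset of the holes from the posts.

Run:
```python
from h import *
f,cx,cy,R,t=cam("wrist");print("cam z",(-R.T@t).round(4),"axis",R[2].round(4),f)
s=read_state();T=np.array(s["tcp_rot"])[:2,:2]
for zt in(.050,.0525,.055):
    tip=[ray("wrist",p,zt)[:2] for p in((190.9,125.3),(324.4,125.3))]
    hol=[ray("wrist",p,.0713-.0025)[:2] for p in((183.4,125.6),(331.3,125.6))]
    print(zt,"tip dist",np.linalg.norm(tip[0]-tip[1]).round(4),"hole dist",np.linalg.norm(hol[0]-hol[1]).round(4),"tip-hole in tool xy mm",[(T.T@(a-b)*1000).round(2) for a,b in zip(tip,hol)])
im=cv2.imread("pics/w6.png");cv2.imwrite("pics/v7.png",np.hstack([cv2.resize(im[105:145,165:210],(400,356),interpolation=0),cv2.resize(im[105:145,305:350],(400,356),interpolation=0)]))
```

```text
cam z [0.5984 0.1724 0.2209] axis [-0.2513  0.0832 -0.9643] 282.9121923948255
0.05 tip dist 0.0783 hole dist 0.0772 tip-hole in tool xy mm [array([-0.34, -0.35]), array([-0.34,  0.72])]
0.0525 tip dist 0.0772 hole dist 0.0772 tip-hole in tool xy mm [array([-0.28,  0.22]), array([-0.28,  0.15])]
0.055 tip dist 0.076 hole dist 0.0772 tip-hole in tool xy mm [array([-0.21,  0.79]), array([-0.21, -0.43])]
```

View pics/v7.png

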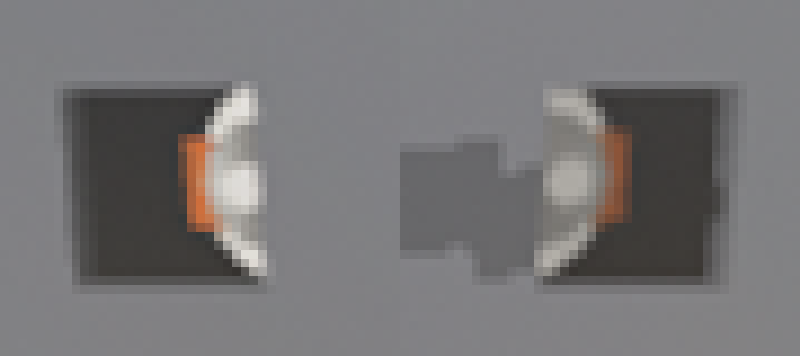

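Tips and holes align within 0.3 mm. The tip height is about 53 mm, so h is about 32 mm. Lowering by feel.

```bash
python3 -m jog '{"fingers":[0,0,0,0,0],"dp":[[0,0,0.6],[0,0,0.6],[0,0,0.3],[0,0,0],[0,0,0]],"spin":[0,0,0,0,0]}'
python3 -m jog '{"fingers":[0,0,0,0,0],"dp":[[0,0,0.3],[0,0,0.3],[0,0,0],[0,0,0],[0,0,0]],"spin":[0,0,0,0,0]}'
```

```text
clock: 11.2
position: [0.5347, 0.1918, 0.0624]
tcp_rot: [[0.951, -0.309, 0.0], [-0.309, -0.951, 0.0], [0.0, -0.0, -1.0]]
wrist_force: [1.0, -0.8, -2.5]
finger_gap: 0.0133
clock: 11.82
position: [0.5347, 0.1918, 0.0564]
tcp_rot: [[0.951, -0.309, 0.0], [-0.309, -0.951, -0.0], [0.0, -0.0, -1.0]]
wrist_force: [-0.0, 0.5, -1.6]
finger_gap: 0.0137
```

```bash
for i in 1; do python3 -m jog '{"fingers":[0,0,0,0],"dp":[[0,0,0.2],[0,0,0.1],[0,0,0],[0,0,0]],"spin":[0,0,0,0]}'; done
python3 -m jog '{"fingers":[0,0,0,0],"dp":[[0,0,0.1],[0,0,0.1],[0,0,0],[0,0,0]],"spin":[0,0,0,0]}'
python3 -c "
from h import *
to([.5347,.1918,.05],-18)"
```

```text
clock: 12.32
position: [0.5346, 0.1918, 0.0533]
tcp_rot: [[0.951, -0.309, 0.0], [-0.309, -0.951, -0.0], [0.0, 0.0, -1.0]]
wrist_force: [0.9, 0.0, -1.8]
finger_gap: 0.014
clock: 12.82
position: [0.5346, 0.1916, 0.0513]
tcp_rot: [[0.951, -0.309, 0.0], [-0.309, -0.951, -0.0], [0.0, 0.0, -1.0]]
wrist_force: [-0.1, -0.6, -0.2]
finger_gap: 0.0134
t 12.825 pos [0.5346 0.1916 0.0513] yaw -18.0 tilt z [ 1.e-04 -2.e-04 -1.e+00] | dp cm [ 0.   -0.02  0.13] spin rad -0.0 F [-0.05 -0.62 -0.18]
```

```bash
python3 -m jog '{"fingers":[0,0,0,0],"dp":[[0,0,0.1],[0,0,0],[0,0,0],[0,0,0]],"spin":[0,0,0,0]}'
python3 -m jog '{"fingers":[0,0,0,0],"dp":[[0,0,0.05],[0,0,0],[0,0,0],[0,0,0]],"spin":[0,0,0,0]}'
```

```text
clock: 13.32
position: [0.5348, 0.1917, 0.0506]
tcp_rot: [[0.951, -0.309, 0.0], [-0.309, -0.951, -0.0], [0.0, 0.0, -1.0]]
wrist_force: [-1.6, -2.9, 6.2]
finger_gap: 0.0136
clock: 13.82
position: [0.5349, 0.1917, 0.0503]
tcp_rot: [[0.951, -0.309, 0.001], [-0.309, -0.951, -0.0], [0.001, -0.0, -1.0]]
wrist_force: [-1.5, -2.5, 7.6]
finger_gap: 0.0137
```

The plate rests on the barbs at an underside height of about 40 mm, with roughly 8 N contact force. Releasing and retreating.

```bash
python3 -m jog '{"fingers":[0.3,0.6,1,1,1,1],"dp":[[0,0,0],[0,0,0],[0,0,0],[0,0,0],[0,0,-0.5],[0,0,-1.5]],"spin":[0,0,0,0,0,0]}'
python3 -m jog '{"fingers":[1,1,1,1,1],"dp":[[0,0,-4],[0,0,-5],[0,0,-4],[0,0,0],[0,0,0]],"spin":[0,0,0,0,0]}'
python3 - <<'E'
from h import *
s=read_state();im=save("wrist","w8");save("side","side8");save("scene","scene8")
for z in(.036,.040,.044,.048):
    print(z,[x.tolist() if hasattr(x,"tolist") else x for x in plate_fit(im,"wrist",z,(.5348,.1918),-18)])
a=cv2.imread("pics/w8.png");b=cv2.imread("pics/side8.png")[110:205,150:260];c=cv2.imread("pics/scene8.png")[130:225,280:390]
r=lambda i,w,h:cv2.resize(i,(w,h),interpolation=2)
cv2.imwrite("pics/v8.png",np.vstack([np.hstack([r(b,350,300),r(c,350,300)]),r(a[60:275,100:420],700,470)])[:600,:]) if 0 else cv2.imwrite("pics/v8.png",np.hstack([np.vstack([r(b,320,276),r(c,320,276)]),r(a[30:250,150:370],470,552)]))
E
```

```text
clock: 14.58
position: [0.5342, 0.1916, 0.07]
tcp_rot: [[0.951, -0.309, -0.001], [-0.309, -0.951, -0.0], [-0.001, 0.001, -1.0]]
wrist_force: [0.3, -0.1, 0.5]
finger_gap: 0.0855
clock: 15.2
position: [0.5344, 0.1916, 0.1999]
tcp_rot: [[0.951, -0.309, 0.0], [-0.309, -0.951, -0.0], [0.0, 0.0, -1.0]]
wrist_force: [0.6, -0.7, 0.5]
finger_gap: 0.0854
spots 4
0.036 [[0.5331622838691092, 0.19314247702120435], -17.91669669888611, [[1.3, 0.6], [0.6, -1.2], [-0.7, 1.1], [-1.2, -0.5]]]
spots 4
0.04 [[0.5340093526553642, 0.1928679681283818], -17.9166966988861, [[0.6, 0.3], [0.3, -0.6], [-0.3, 0.4], [-0.6, -0.2]]]
spots 4
0.044 [[0.534856421441619, 0.19259345923555926], -17.916696698886124, [[-0.1, 0.0], [-0.1, 0.1], [0.1, -0.2], [0.1, 0.1]]]
spots 4
0.048 [[0.535703490227874, 0.19231895034273666], -17.916696698886128, [[-0.7, -0.3], [-0.4, 0.7], [0.4, -0.8], [0.7, 0.4]]]
```

View pics/v8.png

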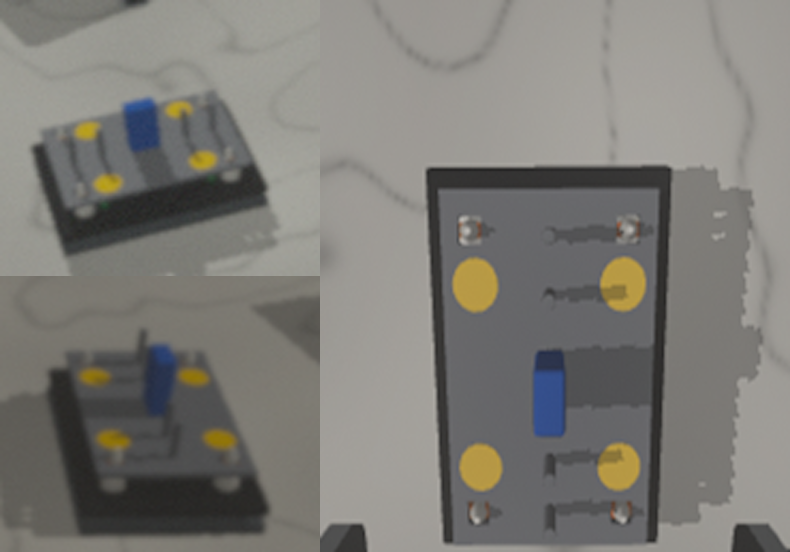

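All four posts show through their holes, near (470,230), (628,228), (478,512) and (622,512) in the composite. The plate is level with its underside at about 40 mm. Next I'll shut the fingers and press spot 0.

```bash
python3 -m jog '{"fingers":[0,0,0,0,0,0,0,0],"dp":[[4,-3.6,0],[0,0,2],[0,0,4],[0,0,4],[0,0,2.5],[0,0,1.5],[0,0,0.5],[0,0,0]],"spin":[0,0,0,0,0,0,0,0]}'
python3 -m jog '{"fingers":[0,0,0],"dp":[[0,0,0],[0,0,0],[0,0,0]],"spin":[0,0,0]}'
python3 -c "
from h import *
t=np.radians(-18);u=np.array([np.cos(t),np.sin(t)]);v=np.array([-u[1],u[0]]);c=np.array([.5346,.1917])
to([*(c+.04*u+.036*v),.0437],-18)"
```

```text
clock: 16.35
position: [0.5839, 0.2138, 0.0552]
tcp_rot: [[0.951, -0.309, 0.0], [-0.309, -0.951, 0.0], [0.0, -0.0, -1.0]]
wrist_force: [0.8, -0.8, -0.1]
finger_gap: -0.0001
clock: 16.73
position: [0.584, 0.2137, 0.0552]
tcp_rot: [[0.951, -0.309, 0.001], [-0.309, -0.951, 0.0], [0.001, -0.0, -1.0]]
wrist_force: [-0.4, 0.6, -0.1]
finger_gap: -0.0
t 16.725 pos [0.584  0.2137 0.0552] yaw -18.0 tilt z [ 6.e-04  1.e-04 -1.e+00] | dp cm [-0.02  0.02  1.15] spin rad -0.0001 F [-0.43  0.55 -0.15]
```

```bash
python3 -m jog '{"fingers":[0,0,0,0],"dp":[[0,0,0.7],[0,0,0.3],[0,0,0],[0,0,0]],"spin":[0,0,0,0]}' | grep -v rot
for i in 1; do python3 -m jog '{"fingers":[0,0,0,0],"dp":[[0,0,0.1],[0,0,0.1],[0,0,0],[0,0,0]],"spin":[0,0,0,0]}'| grep -v rot; done
python3 -m jog '{"fingers":[0,0,0],"dp":[[0,0,0.1],[0,0,0],[0,0,0]],"spin":[0,0,0]}'| grep -v rot
```

```text
clock: 17.23
position: [0.5837, 0.2137, 0.0447]
wrist_force: [-0.1, -0.1, 0.4]
finger_gap: -0.0001
clock: 17.73
position: [0.5841, 0.2138, 0.0434]
wrist_force: [-1.6, -0.1, 6.0]
finger_gap: -0.0002
clock: 18.1
position: [0.5842, 0.2139, 0.0426]
wrist_force: [-1.6, -1.2, 5.7]
finger_gap: 0.0004
```

```bash
for i in 1; do python3 -m jog '{"fingers":[0,0,0],"dp":[[0,0,0.1],[0,0,0],[0,0,0]],"spin":[0,0,0]}'| grep -v rot; 
python3 -m jog '{"fingers":[0,0,0],"dp":[[0,0,0.1],[0,0,0],[0,0,0]],"spin":[0,0,0]}'| grep -v rot; done
```

```text
clock: 18.48
position: [0.5843, 0.214, 0.0421]
wrist_force: [-2.3, -0.4, 10.3]
finger_gap: 0.0001
clock: 18.85
position: [0.5842, 0.2139, 0.0401]
wrist_force: [1.1, 1.2, 4.1]
finger_gap: 0.0002
```

```bash
python3 -m jog '{"fingers":[0,0,0],"dp":[[0,0,0.1],[0,0,0],[0,0,0]],"spin":[0,0,0]}'| grep -v rot
```

```text
clock: 19.23
position: [0.5838, 0.2136, 0.0387]
wrist_force: [1.8, 0.2, 1.9]
finger_gap: 0.0002
```

The force dropped from over 10 N to 2 N, so it probably clicked. I'll follow gently until it meets the shoulder.

```bash
python3 -m jog '{"fingers":[0,0,0],"dp":[[0,0,0.1],[0,0,0],[0,0,0]],"spin":[0,0,0]}'| grep -v rot;  python3 -m jog '{"fingers":[0,0,0],"dp":[[0,0,0.06],[0,0,0],[0,0,0]],"spin":[0,0,0]}'| grep -v rot
```

```text
clock: 19.6
position: [0.5839, 0.2137, 0.0382]
wrist_force: [-0.2, 0.5, 6.2]
finger_gap: -0.0
clock: 19.98
position: [0.5841, 0.2138, 0.0379]
wrist_force: [-0.2, -0.6, 7.8]
finger_gap: 0.0003
```

```bash
python3 -m jog '{"fingers":[0,0,0,0,0,0,0,0],"dp":[[0,0,-1.5],[0,0,-3.5],[0,3.6,0],[0,3.6,0],[0,0,2],[0,0,1.7],[0,0,0.2],[0,0,0]],"spin":[0,0,0,0,0,0,0,0]}'| grep -v rot
python3 - <<'E'
from h import *
im=save("side","side9");b=im[110:205,150:260,::-1]
cv2.imwrite("pics/v9.png",cv2.resize(b,(660,570),interpolation=2))
t=np.radians(-18);u=np.array([np.cos(t),np.sin(t)]);v=np.array([-u[1],u[0]]);c=np.array([.5346,.1917])
to([*(c+.04*u-.036*v),.0437],-18)
E
```

```text
clock: 20.98
position: [0.5614, 0.1462, 0.0481]
wrist_force: [0.6, 0.0, 0.9]
finger_gap: 0.0003
t 21.025 pos [0.5617 0.1461 0.0484] yaw -17.94 tilt z [ 1.e-04  5.e-04 -1.e+00] | dp cm [0.01 0.1  0.47] spin rad 0.001 F [0.29 0.17 0.11]
```

View pics/v9.png

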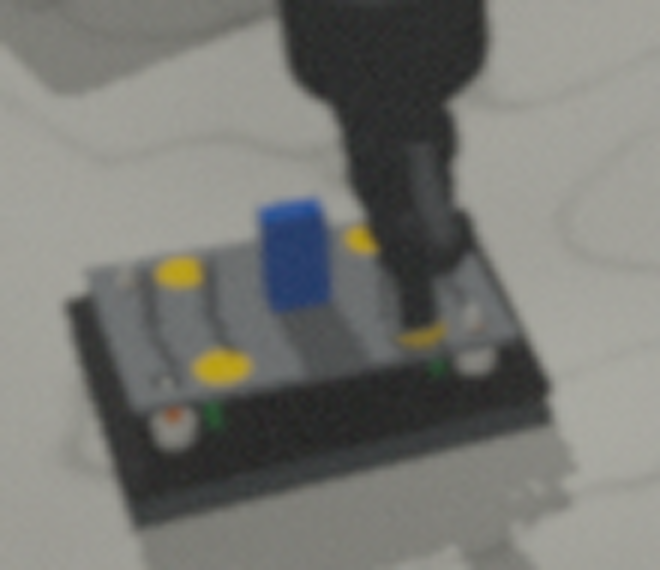

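Standoff 3 (near-left, pixel (175,420)) still shows its orange barb, and the plate is tilted down slightly towards the +x side, as expected. Pressing spot 1.

```bash
python3 -m jog '{"fingers":[0,0,0,0],"dp":[[0,0.05,0.3],[0,0,0.2],[0,0,0],[0,0,0]],"spin":[0,0,0,0]}'| grep -v rot
python3 -m jog '{"fingers":[0,0,0],"dp":[[0,0,0.1],[0,0,0],[0,0,0]],"spin":[0,0,0]}'| grep -v rot
python3 -m jog '{"fingers":[0,0,0],"dp":[[0,0,0.1],[0,0,0],[0,0,0]],"spin":[0,0,0]}'| grep -v rot
```

```text
clock: 21.52
position: [0.5618, 0.145, 0.0439]
wrist_force: [0.3, 1.3, 5.0]
finger_gap: 0.0002
clock: 21.9
position: [0.5613, 0.1446, 0.0421]
wrist_force: [-0.6, -0.1, -0.0]
finger_gap: -0.0001
clock: 22.28
position: [0.5614, 0.1446, 0.0412]
wrist_force: [-0.5, -0.5, 2.0]
finger_gap: 0.0001
```

```bash
python3 -m jog '{"fingers":[0,0,0],"dp":[[0,0,0.1],[0,0,0],[0,0,0]],"spin":[0,0,0]}'| grep -v rot
python3 -m jog '{"fingers":[0,0,0],"dp":[[0,0,0.1],[0,0,0],[0,0,0]],"spin":[0,0,0]}'| grep -v rot
```

```text
clock: 22.65
position: [0.5614, 0.1446, 0.0402]
wrist_force: [-0.1, 0.1, 1.7]
finger_gap: -0.0002
clock: 23.02
position: [0.5611, 0.1447, 0.0389]
wrist_force: [0.7, 0.4, 0.6]
finger_gap: -0.0001
```

```bash
python3 -m jog '{"fingers":[0,0,0],"dp":[[0,0,0.1],[0,0,0],[0,0,0]],"spin":[0,0,0]}'| grep -v rot
```

```text
clock: 23.4
position: [0.5613, 0.1447, 0.0381]
wrist_force: [-0.1, -1.1, 0.3]
finger_gap: 0.0001
```

```bash
python3 -m jog '{"fingers":[0,0,0],"dp":[[0,0,0.1],[0,0,0],[0,0,0]],"spin":[0,0,0]}'| grep -v rot
```

```text
clock: 23.78
position: [0.5615, 0.1447, 0.0376]
wrist_force: [-2.1, -1.1, 5.1]
finger_gap: -0.0003
```

```bash
python3 -m jog '{"fingers":[0,0,0],"dp":[[0,0,0.1],[0,0,0],[0,0,0]],"spin":[0,0,0]}'| grep -v rot
```

```text
clock: 24.15
position: [0.5616, 0.1447, 0.0371]
wrist_force: [-4.5, -2.0, 11.4]
finger_gap: -0.0
```

```bash
python3 -m jog '{"fingers":[0,0,0],"dp":[[0,0,0.06],[0,0,0],[0,0,0]],"spin":[0,0,0]}'| grep -v rot
```

```text
clock: 24.52
position: [0.5616, 0.1447, 0.0369]
wrist_force: [-5.1, -2.4, 15.0]
finger_gap: 0.0001
```

```bash
python3 -m jog '{"fingers":[0,0,0],"dp":[[0,0,0.06],[0,0,0],[0,0,0]],"spin":[0,0,0]}'| grep -v rot
```

```text
clock: 24.9
position: [0.5617, 0.1447, 0.0366]
wrist_force: [-6.4, -2.4, 18.2]
finger_gap: -0.0002
```

It is stiff at 18 N, so I'm stopping to look.

```bash
python3 -m jog '{"fingers":[0,0,0,0,0,0,0,0],"dp":[[0,0,-1.5],[0,0,-3.5],[-4,0,-5],[-4,-3.6,-3],[0,0,0],[0,0,0],[0,0,0],[0,0,0]],"spin":[0,0,0,0,0,0,0,0]}'| grep -v rot
python3 - <<'E'
from h import *
save("wrist","w10");save("side","side10");save("scene","scene10")
a=cv2.imread("pics/w10.png");b=cv2.imread("pics/side10.png")[110:205,150:260];c=cv2.imread("pics/scene10.png")[130:225,280:390]
r=lambda i,w,h:cv2.resize(i,(w,h),interpolation=2)
cv2.imwrite("pics/v10.png",np.hstack([np.vstack([r(b,340,294),r(c,340,294)]),r(a[60:330,140:370],460,588)]))
# per-spot height: plate-wise 3D fit (x,y,yaw,z,tilts) from the spots in all cameras
from scipy.optimize import least_squares
M=np.array([(.04,.036,.004),(.04,-.036,.004),(-.04,.036,.004),(-.04,-.036,.004)])
def P(q):
    R=cv2.Rodrigues(np.array([0,0,q[2]]))[0]@cv2.Rodrigues(np.array([q[4],q[5],0.]))[0]
    return M@R.T+np.array([q[0],q[1],q[3]])
q0=np.array([.5346,.1917,np.radians(-18),.036,0,0])
im=a[:,:,::-1].copy();g=np.array([p for p,A in blobs(im,(18,120,100),(32,255,255))]);e=np.array([proj("wrist",p) for p in P(q0)])
d=np.linalg.norm(e[:,None]-g[None],axis=2);print(d.min(1).round(1));ob=g[d.argmin(1)]
s=least_squares(lambda q:np.ravel([proj("wrist",p) for p in P(q)]-ob),q0,x_scale=[.01,.01,.1,.01,.1,.1])
H=np.array([(.062,.038,0),(.062,-.038,0),(-.062,.038,0),(-.062,-.038,0)])
M=H;print(s.x.round(4),s.cost,"hole z",P(s.x)[:,2].round(4));to([.5346,.1917,.12],-18)
E
```

```text
clock: 25.9
position: [0.4975, 0.2025, 0.1631]
wrist_force: [0.2, 0.6, 0.5]
finger_gap: 0.0001
[1.7 2.2 2.1 1. ]
[ 5.355e-01  1.931e-01 -3.121e-01  3.710e-02  4.000e-04  6.760e-02] 0.0006795486004835372 hole z [0.0329 0.0329 0.0413 0.0413]
t 26.05 pos [0.4974 0.203  0.1634] yaw -18.04 tilt z [-6.e-04 -1.e-04 -1.e+00] | dp cm [ 3.89 -0.08  4.34] spin rad -0.0006 F [1.29 0.19 1.12]
```

View pics/v10.png

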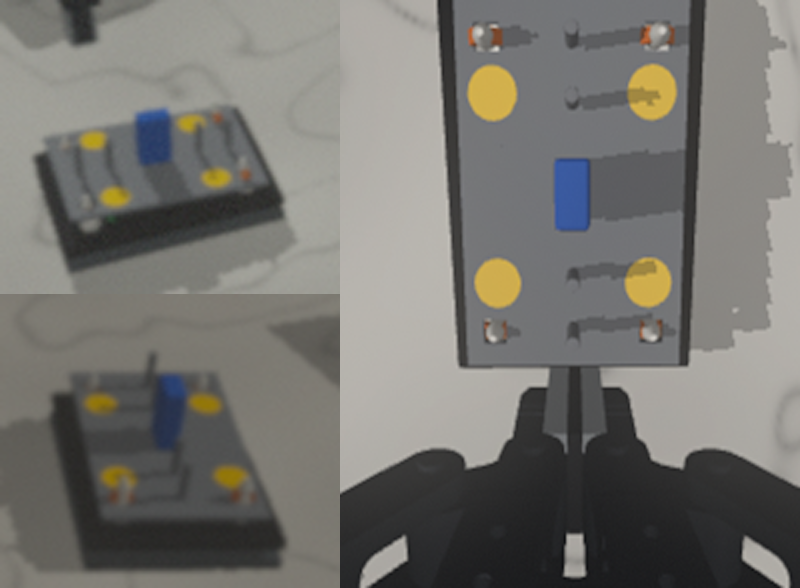

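Both +x standoffs have clicked: their barbs sit above the plate at (485,37) and (658,37). The fit gives hole heights of 32.9 mm there and 41.3 mm at the -x end. Pressing spot 2 next.

```bash
python3 -m jog '{"fingers":[0,0,0,0,0,0,0],"dp":[[-0.1,-3.6,0],[0,0,4],[0,0,4],[0,0,2.2],[0,0,0.8],[0,0,0.3],[0,0,0]],"spin":[0,0,0,0,0,0,0]}'| grep -v rot
python3 -c "
from h import *
t=np.radians(-18);u=np.array([np.cos(t),np.sin(t)]);v=np.array([-u[1],u[0]]);c=np.array([.5346,.1917])
to([*(c-.04*u+.036*v),.0438],-18)"
```

```text
clock: 26.92
position: [0.508, 0.2382, 0.0516]
wrist_force: [-0.1, -0.4, -0.2]
finger_gap: 0.0003
t 26.925 pos [0.508  0.2382 0.0516] yaw -18.01 tilt z [ 1.1e-03  4.0e-04 -1.0e+00] | dp cm [-0.03 -0.    0.78] spin rad -0.0001 F [-0.05 -0.36 -0.24]
```

```bash
python3 -m jog '{"fingers":[0,0,0,0],"dp":[[0,0,0.4],[0,0,0.2],[0,0,0],[0,0,0]],"spin":[0,0,0,0]}'| grep -v rot
python3 -m jog '{"fingers":[0,0,0],"dp":[[0,0,0.1],[0,0,0],[0,0,0]],"spin":[0,0,0]}'| grep -v rot
```

```text
clock: 27.42
position: [0.5076, 0.2379, 0.0449]
wrist_force: [0.6, 0.1, 0.8]
finger_gap: 0.0001
clock: 27.8
position: [0.5075, 0.2379, 0.0438]
wrist_force: [0.7, -0.0, -0.1]
finger_gap: -0.0001
```

```bash
python3 -m jog '{"fingers":[0,0,0],"dp":[[0,0,0.1],[0,0,0],[0,0,0]],"spin":[0,0,0]}'| grep -v rot
```

```text
clock: 28.18
position: [0.5076, 0.238, 0.043]
wrist_force: [-0.5, 0.3, 3.6]
finger_gap: -0.0002
```

```bash
python3 -m jog '{"fingers":[0,0,0],"dp":[[0,0,0.1],[0,0,0],[0,0,0]],"spin":[0,0,0]}'| grep -v rot
```

```text
clock: 28.55
position: [0.5077, 0.2382, 0.0423]
wrist_force: [-2.0, -1.2, 6.9]
finger_gap: -0.0001
```

```bash
python3 -m jog '{"fingers":[0,0,0],"dp":[[0,0,0.08],[0,0,0],[0,0,0]],"spin":[0,0,0]}'| grep -v rot
```

```text
clock: 28.92
position: [0.5077, 0.2382, 0.0416]
wrist_force: [-2.8, -0.7, 8.9]
finger_gap: 0.0
```

```bash
python3 -m jog '{"fingers":[0,0,0],"dp":[[0,0,0.08],[0,0,0],[0,0,0]],"spin":[0,0,0]}'| grep -v rot
```

```text
clock: 29.3
position: [0.5077, 0.2383, 0.0409]
wrist_force: [-3.3, -0.6, 10.5]
finger_gap: -0.0002
```

```bash
python3 -m jog '{"fingers":[0,0,0],"dp":[[0,0,0.06],[0,0,0],[0,0,0]],"spin":[0,0,0]}'| grep -v rot
```

```text
clock: 29.68
position: [0.5078, 0.2385, 0.0407]
wrist_force: [-3.9, -0.9, 14.5]
finger_gap: -0.0003
```

```bash
python3 -m jog '{"fingers":[0,0,0],"dp":[[0,0,0.06],[0,0,0],[0,0,0]],"spin":[0,0,0]}'| grep -v rot
```

```text
clock: 30.05
position: [0.5078, 0.2386, 0.0403]
wrist_force: [-4.1, -0.7, 15.0]
finger_gap: -0.0002
```

```bash
python3 -m jog '{"fingers":[0,0,0],"dp":[[0,0,0.05],[0,0,0],[0,0,0]],"spin":[0,0,0]}'| grep -v rot
```

```text
clock: 30.42
position: [0.5076, 0.238, 0.0386]
wrist_force: [-0.7, 0.1, 4.5]
finger_gap: 0.0
```

Clicked (15 N down to 4.5 N). I'll follow lightly and then go to spot 3.

```bash
python3 -m jog '{"fingers":[0,0,0],"dp":[[0,0,0.08],[0,0,0],[0,0,0]],"spin":[0,0,0]}'| grep -v rot
```

```text
clock: 30.8
position: [0.5076, 0.238, 0.0378]
wrist_force: [-0.3, -0.1, 5.4]
finger_gap: -0.0001
```

```bash
python3 -m jog '{"fingers":[0,0,0,0,0,0,0,0],"dp":[[0,0,-1.5],[0,0,-3.5],[0,3.7,0],[0,3.5,0],[0,0,2],[0,0,1.8],[0,0,0.3],[0,0,0]],"spin":[0,0,0,0,0,0,0,0]}'| grep -v rot
python3 -c "
from h import *
t=np.radians(-18);u=np.array([np.cos(t),np.sin(t)]);v=np.array([-u[1],u[0]]);c=np.array([.5346,.1917])
to([*(c-.04*u-.036*v),.0438],-18)"
```

```text
clock: 31.8
position: [0.4852, 0.1699, 0.0467]
wrist_force: [-0.2, 0.2, -0.9]
finger_gap: -0.0002
t 31.8 pos [0.4852 0.1699 0.0467] yaw -17.96 tilt z [-5.e-04  2.e-04 -1.e+00] | dp cm [0.03 0.   0.29] spin rad 0.0007 F [-0.18  0.22 -0.93]
```

```bash
python3 -m jog '{"fingers":[0,0,0,0],"dp":[[0,0,0.2],[0,0,0.2],[0,0,0],[0,0,0]],"spin":[0,0,0,0]}'| grep -v rot
```

```text
clock: 32.3
position: [0.4853, 0.1694, 0.0428]
wrist_force: [0.4, -0.2, 0.4]
finger_gap: -0.0001
```

```bash
python3 -m jog '{"fingers":[0,0,0],"dp":[[0,0,0.1],[0,0,0],[0,0,0]],"spin":[0,0,0]}'| grep -v rot
```

```text
clock: 32.67
position: [0.4852, 0.1694, 0.0417]
wrist_force: [0.0, 0.6, 0.1]
finger_gap: -0.0002
```

```bash
python3 -m jog '{"fingers":[0,0,0],"dp":[[0,0,0.1],[0,0,0],[0,0,0]],"spin":[0,0,0]}'| grep -v rot
```

```text
clock: 33.05
position: [0.4853, 0.1694, 0.0407]
wrist_force: [0.4, 0.4, -0.2]
finger_gap: -0.0
```

```bash
python3 -m jog '{"fingers":[0,0,0],"dp":[[0,0,0.1],[0,0,0],[0,0,0]],"spin":[0,0,0]}'| grep -v rot
```

```text
clock: 33.42
position: [0.4853, 0.1694, 0.0397]
wrist_force: [0.1, 0.5, -0.9]
finger_gap: 0.0007
```

```bash
python3 -m jog '{"fingers":[0,0,0],"dp":[[0,0,0.08],[0,0,0],[0,0,0]],"spin":[0,0,0]}'| grep -v rot
```

```text
clock: 33.8
position: [0.4853, 0.1694, 0.0389]
wrist_force: [0.4, -1.5, 0.4]
finger_gap: -0.0003
```

```bash
python3 -m jog '{"fingers":[0,0,0],"dp":[[0,0,0.08],[0,0,0],[0,0,0]],"spin":[0,0,0]}'| grep -v rot
```

```text
clock: 34.17
position: [0.4853, 0.1694, 0.0382]
wrist_force: [-0.5, -0.3, 2.0]
finger_gap: -0.0001
```

```bash
python3 -m jog '{"fingers":[0,0,0],"dp":[[0,0,0.08],[0,0,0],[0,0,0]],"spin":[0,0,0]}'| grep -v rot
```

```text
clock: 34.55
position: [0.4853, 0.1695, 0.0374]
wrist_force: [-2.0, -0.2, 4.5]
finger_gap: -0.0001
```

```bash
python3 -m jog '{"fingers":[0,0,0],"dp":[[0,0,0.06],[0,0,0],[0,0,0]],"spin":[0,0,0]}'| grep -v rot
```

```text
clock: 34.92
position: [0.4853, 0.1695, 0.0368]
wrist_force: [-2.5, -0.6, 5.2]
finger_gap: 0.0002
```

```bash
python3 -m jog '{"fingers":[0,0,0],"dp":[[0,0,0.06],[0,0,0],[0,0,0]],"spin":[0,0,0]}'| grep -v rot
```

```text
clock: 35.3
position: [0.4851, 0.1693, 0.0359]
wrist_force: [0.6, -0.4, 0.5]
finger_gap: 0.0002
```

```bash
python3 -m jog '{"fingers":[0,0,0],"dp":[[0,0,0.06],[0,0,0],[0,0,0]],"spin":[0,0,0]}'| grep -v rot
```

```text
clock: 35.67
position: [0.4852, 0.1694, 0.0355]
wrist_force: [-0.3, -0.7, 0.0]
finger_gap: -0.0
```

```bash
python3 -m jog '{"fingers":[0,0,0],"dp":[[0,0,0.04],[0,0,0],[0,0,0]],"spin":[0,0,0]}'| grep -v rot
```

```text
clock: 36.05
position: [0.4852, 0.1694, 0.0353]
wrist_force: [-2.3, 0.7, 4.4]
finger_gap: 0.0002
```

It appears to be seated, with the top at about 35.4 mm. Backing off to verify all four corners.

```bash
python3 -m jog '{"fingers":[0,0,0,0,0,0],"dp":[[0,0,-1.5],[0,0,-5],[0,-3.6,-5.5],[0,0,0],[0,0,0],[0,0,0]],"spin":[0,0,0,0,0,0]}'| grep -v rot
cat > tilt.py <<'E'
import sys
from h import *
from scipy.optimize import least_squares
tag=sys.argv[1]
save("wrist","w"+tag);save("side","side"+tag);save("scene","scene"+tag)
a=cv2.imread(f"pics/w{tag}.png");b=cv2.imread(f"pics/side{tag}.png")[110:205,150:260];c=cv2.imread(f"pics/scene{tag}.png")[130:225,280:390]
r=lambda i,w,h:cv2.resize(i,(w,h),interpolation=2)
cv2.imwrite(f"pics/v{tag}.png",np.hstack([np.vstack([r(b,340,294),r(c,340,294)]),r(a[60:330,140:370],460,588)]))
S=np.array([(.04,.036,.004),(.04,-.036,.004),(-.04,.036,.004),(-.04,-.036,.004)])
H=np.array([(.062,.038,0),(.062,-.038,0),(-.062,.038,0),(-.062,-.038,0)])
def P(q,M):
    R=cv2.Rodrigues(np.array([0,0,q[2]]))[0]@cv2.Rodrigues(np.array([q[4],q[5],0.]))[0]
    return M@R.T+np.array([q[0],q[1],q[3]])
q0=np.array([.5346,.1917,np.radians(-18),.034,0,0])
im=a[:,:,::-1].copy();g=np.array([p for p,A in blobs(im,(18,120,100),(32,255,255))]);e=np.array([proj("wrist",p) for p in P(q0,S)])
d=np.linalg.norm(e[:,None]-g[None],axis=2);ob=g[d.argmin(1)]
s=least_squares(lambda q:np.ravel([proj("wrist",p) for p in P(q,S)]-ob),q0,x_scale=[.01,.01,.1,.01,.1,.1])
print(d.min(1).round(1),s.x.round(4),"cost",round(s.cost,4),"hole z mm",(P(s.x,H)[:,2]*1000).round(2));to([.5346,.1917,.12],-18)
E
python3 tilt.py 11
```

```text
clock: 36.8
position: [0.4952, 0.201, 0.1513]
wrist_force: [0.1, 0.2, -0.3]
finger_gap: 0.0
[2.  2.5 2.3 2.5] [ 5.362e-01  1.929e-01 -3.134e-01  3.220e-02  4.000e-04  4.000e-04] cost 0.0107 hole z mm [32.15 32.12 32.2  32.17]
t 36.95 pos [0.4954 0.2014 0.1516] yaw -18.03 tilt z [-1.4e-03 -6.0e-04 -1.0e+00] | dp cm [ 4.03 -0.3   3.15] spin rad -0.0006 F [-0.68 -0.09 -0.83]
```

View pics/v11.png

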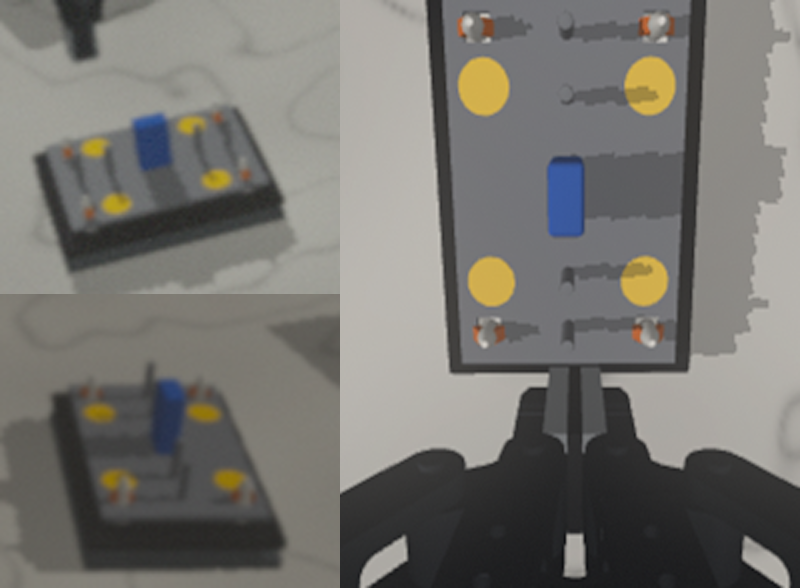

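All four barb pairs now stand above the plate (e.g. (477,27), (656,27), (488,332) and (648,332)). The fitted hole heights are 32.1-32.2 mm everywhere. Finally, a light confirming touch at spots 2 and 0.

```bash
python3 -m jog '{"fingers":[0,0,0,0,0,0,0],"dp":[[0,-3.9,0],[0,0,4],[0,0,4],[0,0,2.2],[0,0,0.7],[0,0,0.3],[0,0,0]],"spin":[0,0,0,0,0,0,0]}'| grep -v rot
python3 -m jog '{"fingers":[0,0,0,0],"dp":[[0,0,0.2],[0,0,0.1],[0,0,0],[0,0,0]],"spin":[0,0,0,0]}'| grep -v rot
```

```text
clock: 37.83
position: [0.5083, 0.2393, 0.0411]
wrist_force: [0.4, -0.6, 0.5]
finger_gap: -0.0003
clock: 38.33
position: [0.5079, 0.2391, 0.0375]
wrist_force: [-0.9, 0.0, 0.9]
finger_gap: 0.0002
```

```bash
python3 -m jog '{"fingers":[0,0,0,0],"dp":[[0,0,0.1],[0,0,0.06],[0,0,0],[0,0,0]],"spin":[0,0,0,0]}'| grep -v rot
```

```text
clock: 38.83
position: [0.5079, 0.2391, 0.0358]
wrist_force: [0.4, 0.1, 0.2]
finger_gap: -0.0002
```

```bash
python3 -m jog '{"fingers":[0,0,0],"dp":[[0,0,0.06],[0,0,0],[0,0,0]],"spin":[0,0,0]}'| grep -v rot
```

```text
clock: 39.2
position: [0.5079, 0.2392, 0.0354]
wrist_force: [-1.7, -0.5, 3.3]
finger_gap: -0.0001
```

```bash
python3 -m jog '{"fingers":[0,0,0,0,0,0,0,0],"dp":[[0,0,-1],[0,0,-4],[4,0.1,0],[4,0.1,0],[0,0,3],[0,0,1.5],[0,0,0.3],[0,0,0]],"spin":[0,0,0,0,0,0,0,0]}'| grep -v rot
python3 -m jog '{"fingers":[0,0,0],"dp":[[0,0,0.05],[0,0,0],[0,0,0]],"spin":[0,0,0]}'| grep -v rot
```

```text
clock: 40.2
position: [0.5833, 0.2129, 0.0379]
wrist_force: [-0.3, -0.7, 0.1]
finger_gap: 0.0006
clock: 40.58
position: [0.5835, 0.2125, 0.037]
wrist_force: [0.2, 0.3, -0.1]
finger_gap: -0.0
```

```bash
python3 -m jog '{"fingers":[0,0,0],"dp":[[0,0,0.1],[0,0,0],[0,0,0]],"spin":[0,0,0]}'| grep -v rot
```

```text
clock: 40.95
position: [0.5833, 0.2124, 0.0357]
wrist_force: [-0.4, 0.4, 0.3]
finger_gap: -0.0004
```

```bash
python3 -m jog '{"fingers":[0,0,0],"dp":[[0,0,0.06],[0,0,0],[0,0,0]],"spin":[0,0,0]}'| grep -v rot
```

```text
clock: 41.32
position: [0.5834, 0.2124, 0.0353]
wrist_force: [-1.7, -1.5, 3.9]
finger_gap: 0.0001
```

```bash
python3 -m jog '{"fingers":[0,0,0,0,0,0,0,0],"dp":[[0,0,-1],[0,0,-5],[0,0,-5],[-4,3.6,-1],[-4,0,0],[0,0,0],[0,0,0],[0,0,0]],"spin":[0,0,0,0,0,0,0,0]}'| grep -v rot
python3 tilt.py 12
python3 - <<'E'
from h import *
for n in("scene","side"):
    for q in("jar","sleeve"):
        for r in pinpoint(n,q)[:1]:print(n,q,np.round(r["point"],1),round(r["score"],2),ray(n,r["point"],0)[:2].round(4))
E
```

```text
clock: 42.32
position: [0.4969, 0.2026, 0.155]
wrist_force: [-0.1, 0.0, 0.3]
finger_gap: 0.0
[1.2 1.8 1.4 2. ] [ 0.5355  0.1927 -0.3138  0.0317  0.0038 -0.    ] cost 0.0014 hole z mm [31.89 31.59 31.89 31.59]
t 42.475 pos [0.4965 0.2027 0.1548] yaw -18.03 tilt z [-5.e-04 -0.e+00 -1.e+00] | dp cm [ 3.96 -0.13  3.48] spin rad -0.0006 F [-0.76 -0.72 -0.69]
scene jar [230.2 177.9] 0.8 [0.42   0.0077]
scene sleeve [282.2 270.3] 0.61 [0.7083 0.0067]
side jar [194.4 240.6] 0.6 [0.406  0.0166]
side sleeve [195. 241.] 0.57 [0.4064 0.0149]
```

```bash
python3 -c "
from plant import *
print(sign_off())"
```

```text
the job is handed in; nothing more can be done
None
```

I lowered the plate over the four standoffs, pressed it home one corner at a time in the order 0, 1, 2, 3, and handed the job in at about 42 s of the 72 s allowed.

- **Clicks:** the last wrist picture I viewed shows the barbs of all four standoffs above the plate. The clearest force drop was at standoff 2, from 15 N to 4.5 N. At standoffs 0 and 3 the force fell from about 10 N and 5 N, lower than the 11–18 N expected on a spot. Standoff 1 showed no clean drop, and its picture confirms the click.
- **Press force:** the highest vertical force I read was about 18 N, at corner 1. I only read the force between steps, so a brief higher peak could have gone unseen.
- **Flush:** light touches of 3–4 N met plate spots 0, 2 and 3 at the same height, about 35.5 mm. Spot 1 was not touched again after its own press. The last two camera fits put all four holes at 32.1–32.2 mm and then 31.6–31.9 mm, level within about 0.3 mm.
- **Tilt:** the largest tilt I measured was about 4°, with only the +x end clicked.
- **Jar and sleeve:** the arm did not go near either of them. At the end the side camera's "sleeve" detection landed on the jar, so that one disagreed. The other detections matched the start within about 6 mm, roughly what the detector scatters by.
- **End state:** the gripper was clear above the plate, touching nothing. I viewed 10 pictures, the full budget.

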